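Slide carrier under the reader head

TASK

Pick up the flat grey slide carrier, lay it lengthwise on the open apron in front of the reader's low tunnel and let go of it. Then push it gently into the tunnel under the head until its front end meets the contact block hidden inside, and press on about 5 mm so that the block gives way, without jamming the carrier or ramming the block back more than 8 mm. Leave the carrier there, draw back, and do not disturb the other things on the worktop.

Things in the scene. Friction and masses are not known exactly. Their poses are not given: they have to be found in the camera images.
- carrier: Loose flat slide carrier, grey plastic with two glass slides on its top: 100 mm along its x, 60 mm along its y, 14 mm high, about 0.1 to 0.2 kg, both ends alike (either may go first). Origin under its centre, z up. It starts flat on the worktop to the left or the right of the reader; grasp it across its 60 mm width.
- reader: Fixed white slide reader on a steel base plate. Origin at worktop level below the middle of the tunnel mouth; x points into the tunnel, z up. Base plate: x -145 to +125 mm, y -58 to +58 mm, top at z = 6 mm. Hood: x 0 to 125 mm, 116 mm wide, top at z = 52 mm with a round black 6 mm cap on it.
- apron (a point): Point on the base plate's top, on the lane's centre line, 83 mm before the mouth: middle of a carrier laid ready. The apron is the bare plate from 145 to 28 mm before the mouth; between there and the mouth stand two steel guides, 12 mm high, 86 mm apart in front, narrowing to 63 mm.
- mouth (a point): Centre of the tunnel mouth, at floor level (6 mm above the worktop). The tunnel is 63 mm wide with its roof 17 mm above its floor, so 3 mm above the carrier. With the carrier on the block its near end still stands 4 to 52 mm outside the mouth.
- contact_block (a joint): How far the block in the tunnel is pushed back (m): 0 as found, grows along the reader's x; hard end at 0.016; wanted 0.002 to 0.008. It fills the tunnel; its untouched face lies 48 to 88 mm inside the mouth, set differently each time, not visible. No spring: it gives way at about 9 N on top of the 1 to 3 N that slide the carrier, and stays where left.
- lattice_rack: yellow open lattice tube rack, 75x85x33 mm, origin under its centre; bystander, to be left alone
- tape_roll: roll of tan tape lying flat, 93 mm across, 48 mm high, origin under its centre; bystander
- specimen_cup: clear specimen cup with a screw cap, 52 mm across, 57 mm high, origin under its centre; bystander

How it is judged:
By the outcome, as a careful person would: the job done as asked, in the order asked, and still so for the second after the job is handed in, with the robot touching nothing.
It also fails if it takes over 56 s, if anything falls off the work surface, if the arm or the gripper's body presses on something with over 40 N, if the wrist force passes 120 N, or if a joint passes its speed limit or range.

ROBOT

A 6-joint arm with a two-finger parallel gripper is mounted at the origin on a cart in front of the work surface, level with it; the furniture and walls round the work are solid. World frame = base frame: x ahead of the robot, y to its left, z up, the work surface at z = 0. Lengths are in m, angles in rad, forces in N, time in s.
With the tool pointing down it reaches from about 0.35 to 0.775 m from the base axis. Payload 5.5 kg.
Tool frame: the origin (TCP) lies at the very end of the fingers, on their centre line; the grasp point (between the pads) lies 19 mm behind it; z points along the fingers, y is the line along which they close (so a half turn about z gives the same grasp; the last joint's range is limited). The gripper opens to 85 mm and grips with 20 to 120 N. Pads are 22 mm wide; open, the fingers measure 114 mm over their backs; the gripper's body (76 mm by 85 mm) begins 54 mm behind the grasp point. The pads swing forward as they close: fully open they stand 13 mm farther back than shut.
Start: joints at [-1.317, 0.313, 0.046, 1.304, 0, 1.431], TCP at [0.221, -0.531, 0.231] pointing down, gripper open.
Joint ranges: [-2.76, 2.76], [-0.86, 1.69], [-1.03, 1.26], [-2.2, 2.34], [-1.47, 1.5], [-3.14, 3.14]. Speed limits (rad/s): [2.57, 2.57, 3.14, 3.14, 3.14, 3.14].

INTERFACE

Orientations are given as a unit quaternion [w, x, y, z].
In Python, from workcell import env, viewer, nets gives the robot as it stands. The module is installed in compiled form; this text tells all that it offers.
- The arm moves only by the shell command python3 -m creep 'ROWS' [OPENING] [FORCE]. ROWS is one flat JSON list of numbers that holds 1 to 8 rows one after another, with no inner brackets; each row has 6 numbers: dx, dy, dz in a scale on which 1.0 is 0.8 m, then a rotation vector rx, ry, rz in a scale on which 1.0 is 2 pi rad; each row is the pose to reach, as a shift and turn from the pose commanded when the command began, along the tool's axes at that moment; what a row does not reach only later rows make up. A row lasts 1/8 s, in which the tool goes at most 0.0625 m and 0.188 rad, less where a joint would pass 70% of its speed; a pose out of reach is approached as far as the arm can. OPENING is the finger opening in m, set as the command begins (- or left out keeps the last). The fingers move at their own pace and stop on an object; FORCE is the grip in N (left out, the last holds). Time passes only in rows, so rows that do not move let the fingers close. It prints the time, the measured TCP pose, the force, the opening and the grip force at its end. No shift or turn number may pass 1 either way. Input that does not fit is refused with a message, and nothing moves.
- env.get_state(): the state, without advancing time (a new reading comes with each control period).
- viewer.read_camera(name): name is "side" or "top" or "wrist"; returns a dict with "image" (480x640x3 uint8, red, green, blue), "K" (3x3 intrinsics, pixels), "R" (3x3) and "t" (3): a world point X has camera coordinates R X + t. Camera axes: x right, y down, z forward; pixel columns grow to the right and rows downward; lengths in m; the calibration is good to about 2 mm. A picture is of the moment at which its call begins. There is no depth.
- env.hand_in(): hands the job in; it is judged then, once.
Trained networks look in a picture, given as the dict that the camera call returned (one of the last four; its "shot" number tells which), for a name from the list of things; names that differ only in an ending like _2 or _b are one class to them, and where a whole thing is asked for, a point or a joint stands for the part that bears it (a point fixed in the world has none). Each returns a list of dicts, best first, with "confidence" (0 to 1); they miss things now and then, are a little off and sometimes report something else, mostly with a low value. They report only what shows in the picture. A call takes as long as a camera call.
- nets.outline_of(label, picture): "region" (480x640 bool, what is visible of it) and "box" ([left, top, right, bottom] in pixels, round what is visible of it).
The state is a dict: "clock": time; "joint_pos": joint angles; "qvel": joint speeds; "tau": joint torques, N m; "tcp_pos": TCP position; "orientation": TCP orientation; "wrist_force": force on the tool from outside, world axes, zero at the start; "ft_torque": the same for the moment, N m; "finger_gap": finger opening in m; "grip_force": force on a finger pad.
Only numpy, scipy, OpenCV 4.12 (cv2) and the standard library are available. Lean on these libraries where they do the work, as an engineer would, in place of code of your own. Each camera call takes 0.05 s, during which the arm holds its last target. There are 200 camera calls.

## Working session

There is one attempt and no reset: what is moved stays moved. The work goes in short steps, Python scripts to look and compute and a shell command to move; the robot and the scene stay as the last step left them, time stands still between calls to the robot, and variables do not carry over. Pictures are saved under pics/ and viewed, at most 10 in all, crops included, and the job is handed in when it is done.

```bash
mkdir -p pics
cat > h.py <<'E'
import numpy as np, cv2
from workcell import env, viewer, nets
def ray(p,uv,z):
    K,R,t=p["K"],p["R"],p["t"]
    d=R.T@np.linalg.inv(K)@np.array([uv[0],uv[1],1.]); c=-R.T@t
    return c+d*(z-c[2])/d[2]
def proj(p,X):
    q=p["K"]@(p["R"]@np.asarray(X)+p["t"]); return q[:2]/q[2]
def save(p,n): cv2.imwrite("pics/"+n,p["image"][:,:,::-1])
E
python3 - <<'E'
from h import *
ims=[]
for n in ("top","side"):
    p=viewer.read_camera(n); save(p,n+"0.png")
    print(n,"cam",(-p["R"].T@p["t"]).round(3))
    for l in ("carrier","reader","lattice_rack","tape_roll","specimen_cup"):
        for o in nets.outline_of(l,p)[:2]:
            r=o["region"].astype(np.uint8); c=max(cv2.findContours(r,0,2)[0],key=cv2.contourArea)
            q=cv2.boxPoints(cv2.minAreaRect(c)); z=0.014 if l=="carrier" else 0.03
            print(l,round(o["confidence"],2),o["box"],[ray(p,x,z)[:2].round(3).tolist() for x in q])
s=env.get_state();print(s)
E
```

```text
top cam [0.421 0.019 1.151]
carrier 0.74 [188.1, 238.9, 224.2, 287.3] [[0.455, 0.32], [0.544, 0.283], [0.519, 0.228], [0.431, 0.265]]
carrier 0.74 [302.3, 151.2, 355.8, 274.0] [[0.462, 0.045], [0.752, 0.034], [0.748, -0.087], [0.457, -0.072]]
lattice_rack 0.84 [420.6, 277.5, 464.8, 307.5] [[0.39, -0.241], [0.465, -0.245], [0.462, -0.335], [0.387, -0.331]]
tape_roll 0.92 [197.4, 159.4, 240.2, 198.7] [[0.73, 0.293], [0.731, 0.197], [0.639, 0.195], [0.637, 0.29]]
specimen_cup 0.65 [398.3, 196.9, 418.8, 219.5] [[0.619, -0.173], [0.661, -0.214], [0.627, -0.247], [0.586, -0.206]]
side cam [ 0.332 -0.592  0.597]
carrier 0.66 [225.6, 183.8, 273.0, 201.7] [[0.429, 0.25], [0.446, 0.325], [0.545, 0.283], [0.523, 0.21]]
reader 0.67 [265.9, 212.9, 430.4, 308.6] [[0.461, 0.058], [0.789, 0.064], [0.722, -0.11], [0.444, -0.101]]
lattice_rack 0.66 [274.1, 384.8, 340.1, 468.6] [[0.388, -0.243], [0.472, -0.248], [0.458, -0.347], [0.383, -0.341]]
tape_roll 0.7 [317.1, 153.5, 357.3, 195.0] [[0.669, 0.33], [0.757, 0.296], [0.692, 0.15], [0.614, 0.179]]
tape_roll 0.4 [231.0, 183.6, 272.1, 202.4] [[0.428, 0
[... 168 characters left out ...]
]]
{'clock': 0.6, 'joint_pos': array([-1.31659115e+00,  3.13190417e-01,  4.60818363e-02,  1.30359323e+00,
        2.91312636e-06,  1.43122203e+00]), 'qvel': array([-0.00107939,  0.0003299 ,  0.00035561, -0.0002155 , -0.00071536,
       -0.00143783]), 'tau': array([-4.42555647e-04, -4.80152607e+01,  2.98662257e+01,  5.34178580e-04,
       -1.01318246e-04, -5.21545857e-06]), 'tcp_pos': array([ 0.22063122, -0.53102452,  0.2313212 ]), 'orientation': array([4.70979083e-05, 9.80679749e-01, 1.95620109e-01, 4.16135588e-06]), 'wrist_force': array([-0.10567538, -0.32203105, -0.11951163]), 'ft_torque': array([ 0.03118846,  0.00331683, -0.00999041]), 'grip_force': 0.0, 'finger_gap': 0.08556509939667424}
```

View pics/top0.png

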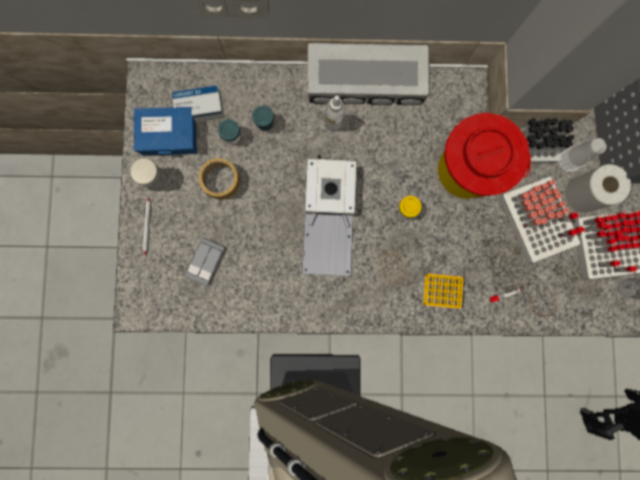

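View pics/side0.png

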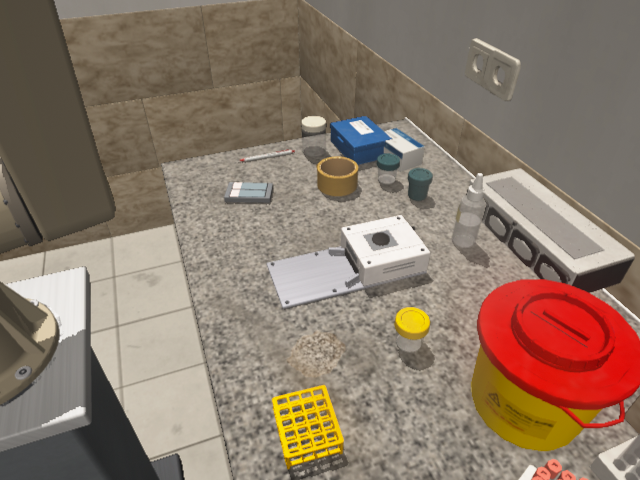

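Carrier is at about (205,262) in the top view, left of the reader (hood ~(331,187), apron ~(328,245), mouth toward the robot). Now I'll fit the known shapes to the outlines.

```bash
cat >> h.py <<'E'
from scipy.optimize import minimize
from scipy.spatial.transform import Rotation
READER=[((-.145,.125),(-.058,.058),(0,.006)),((0,.125),(-.058,.058),(0,.052))]
CAR=[((-.05,.05),(-.03,.03),(0,.014))]
def sil(p,boxes,x,y,a,z0=0,S=4):
    m=np.zeros((480*S,640*S),np.uint8); c,s=np.cos(a),np.sin(a)
    for bx,by,bz in boxes:
        P=[proj(p,(x+c*u-s*v,y+s*u+c*v,z0+w)) for u in bx for v in by for w in bz]
        h=cv2.convexHull((np.array(P)*S+S/2-.5).round().astype(np.int32)); cv2.fillConvexPoly(m,h,1)
    return cv2.resize(m.astype(np.float32),(640,480),interpolation=cv2.INTER_AREA)
def fit(obs,boxes,g,z0=0):
    f=lambda q:sum(np.abs(sil(p,boxes,q[0]/100,q[1]/100,q[2]/10,z0)-r).sum()/r.sum() for p,r in obs)
    g=np.array([g[0]*100,g[1]*100,g[2]*10]); 
    for _ in range(2):
        r=minimize(f,g,method="Nelder-Mead",options=dict(initial_simplex=np.vstack([g]+[g+d for d in np.eye(3)]),xatol=.005,fatol=1e-5)); g=r.x
    return g[0]/100,g[1]/100,g[2]/10,r.fun
def toolerr(pos,yaw):
    "shift/turn in tool axes to put TCP at pos, pointing down, tool x at yaw"
    s=env.get_state(); w,x,y,z=s["orientation"]; R=Rotation.from_quat([x,y,z,w])
    c,n=np.cos(yaw),np.sin(yaw); T=Rotation.from_matrix(np.array([[c,n,0],[n,-c,0],[0,0,-1.]]))
    return (R.inv().apply(np.array(pos)-s["tcp_pos"])).round(4),(R.inv()*T).as_rotvec().round(4)
E
python3 - <<'E'
from h import *
P={n:viewer.read_camera(n) for n in("top","side")}
rt=[o for o in nets.outline_of("carrier",P["top"])]; 
small=[o for o in rt if o["region"].sum()<2500][0]["region"].astype(np.float32)
big=[o for o in rt if o["region"].sum()>=2500]
cs=nets.outline_of("carrier",P["side"])[0]["region"].astype(np.float32)
rs=nets.outline_of("reader",P["side"])[0]["region"].astype(np.float32)
o=[(P["top"],small),(P["side"],cs)]
g=(.487,.274,-.4)
for ob in (o[:1],o[1:],o): print("car",fit(ob,CAR,g))
o=[(P["side"],rs)]
if big:o=[(P["top"],big[0]["region"].astype(np.float32))]+o
for ob in ([x] for x in o): print("rd",fit(ob,READER,(.61,-.02,-.05)))
print("rd",fit(o,READER,(.61,-.02,-.05)))
print(toolerr((.487,.274,.2),np.pi-.4))
E
```

```text
car (np.float64(0.4873049040179989), np.float64(0.27669675083015105), np.float64(-0.37692143375657705), np.float64(0.061088528484106064))
car (np.float64(0.48971895968192775), np.float64(0.27798693247594986), np.float64(-0.39393000719477744), np.float64(0.042275574058294296))
car (np.float64(0.488685406536822), np.float64(0.27721771162378644), np.float64(-0.39082503020488824), np.float64(0.12843668460845947))
rd (np.float64(0.6058854232321408), np.float64(-0.01898411244049974), np.float64(-0.03302238164714657), np.float64(0.02078005112707615))
rd (np.float64(0.6058854232321408), np.float64(-0.01898411244049974), np.float64(-0.03302238164714657), np.float64(0.02078005112707615))
(array([ 0.5549, -0.6412,  0.0313]), array([ 1.0000e-04,  1.0000e-04, -2.3478e+00]))
```

The rows are not in the units I measure in: shifts go in shares of 0.8 m and turns go in shares of 2 pi rad. I convert before sending: -0.37 m / 0.8 = -0.4625, -0.324 m / 0.8 = -0.405, -1.34 rad / 6.2832 = -0.2133.

```bash
python3 -m creep '[0.05, -0.0575, 0, 0, 0, -0.0271, 0.1, -0.115, 0, 0, 0, -0.0541, 0.15, -0.1738, 0, 0, 0, -0.0796, 0.2, -0.2313, 0.0063, 0, 0, -0.1066, 0.25, -0.2888, 0.0125, 0, 0, -0.1337, 0.3, -0.3475, 0.0188, 0, 0, -0.1607, 0.35, -0.405, 0.025, 0, 0, -0.1862, 0.4, -0.4625, 0.0313, 0, 0, -0.2133]' 0.085; python3 -c "
from h import *
print(toolerr((.4887,.2772,.15),np.pi-.39)); print(env.get_state()['joint_pos'].round(2))"
```

```text
clock: 1.85
tcp_pos: [0.3746, -0.0648, 0.2066]
orientation: [0.001, 0.645, 0.764, 0.0]
wrist_force: [0.8, -1.0, 0.1]
finger_gap: 0.0851
grip_force: 0.0
(array([0.3182, 0.1696, 0.0565]), array([ 8.0000e-04,  1.7000e-03, -1.0128e+00]))
[-0.38 -0.06 -0.44  1.18 -0.    1.02]
```

Converted, 0.318 m / 0.8 = 0.3975, 0.3 m / 0.8 = 0.375, -1.01 rad / 6.2832 = -0.1607.

```bash
python3 -m creep '[0.0625, 0.0338, 0.0125, 0, 0, -0.0255, 0.125, 0.0675, 0.025, 0, 0, -0.0509, 0.1875, 0.1, 0.0375, 0, 0, -0.0764, 0.25, 0.1338, 0.05, 0, 0, -0.1019, 0.3125, 0.1675, 0.0625, 0, 0, -0.1273, 0.375, 0.2, 0.07, 0, 0, -0.1528, 0.3975, 0.2125, 0.07, 0, 0, -0.1607, 0.3975, 0.2125, 0.07, 0, 0, -0.1607]'
python3 - <<'E'
from h import *
print(toolerr((.4887,.2772,.1),np.pi-.39)); print(env.get_state()['joint_pos'].round(2))
p=viewer.read_camera("wrist"); save(p,"w1.png"); print("cam",(-p["R"].T@p["t"]).round(3), proj(p,(.4887,.2772,.014)))
for o in nets.outline_of("carrier",p)[:2]:
    print(o["confidence"],o["box"],fit([(p,o["region"].astype(np.float32))],CAR,(.4887,.2772,-.39)))
E
```

```text
clock: 2.85
tcp_pos: [0.4905, 0.2762, 0.1498]
orientation: [-0.0, 0.197, 0.98, -0.0]
wrist_force: [-1.3, -0.0, 0.2]
finger_gap: 0.0845
grip_force: 0.0
(array([0.002 , 0.0002, 0.0498]), array([-0.0003, -0.0001, -0.0056]))
[ 0.37  0.33 -0.14  1.11 -0.    0.77]
cam [0.427 0.302 0.292] [314.60528228 229.06467161]
0.56 [273.0, 167.8, 354.2, 286.5] (np.float64(0.4882507878841858), np.float64(0.27489816748223894), np.float64(-0.39641046781447237), np.float64(0.0335017591714859))
```

View pics/w1.png

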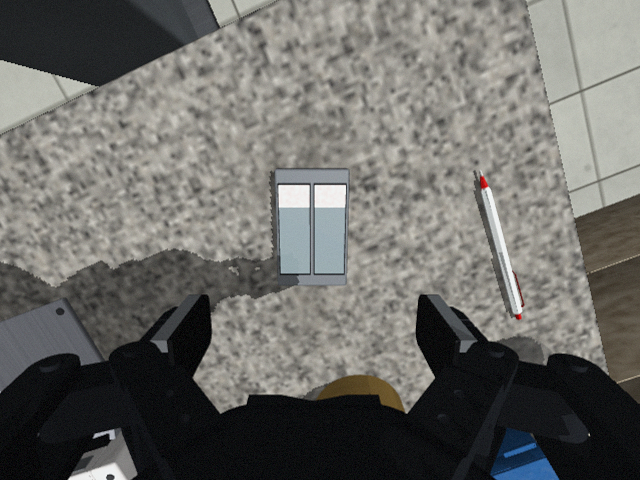

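The wrist view shows the carrier at (312,227), centred between the pads and square to them. Descending.

Converted, 0.144 m / 0.8 = 0.18, -0.0015 m / 0.8 = -0.0019.

```bash
python3 -m creep '[0.0019, -0.0019, 0.0563, 0, 0, 0, 0.0019, -0.0019, 0.1125, 0, 0, 0, 0.0019, -0.0019, 0.15, 0, 0, 0, 0.0019, -0.0019, 0.1725, 0, 0, 0, 0.0019, -0.0019, 0.18, 0, 0, 0, 0.0019, -0.0019, 0.18, 0, 0, 0]' 0.085
python3 - <<'E'
from h import *
p=viewer.read_camera("wrist"); save(p,"w2.png")
E
```

```text
clock: 3.7
tcp_pos: [0.4885, 0.2733, 0.0067]
orientation: [0.0, 0.198, 0.98, -0.0]
wrist_force: [0.2, -0.1, 0.8]
finger_gap: 0.085
grip_force: 0.0
```

View pics/w2.png

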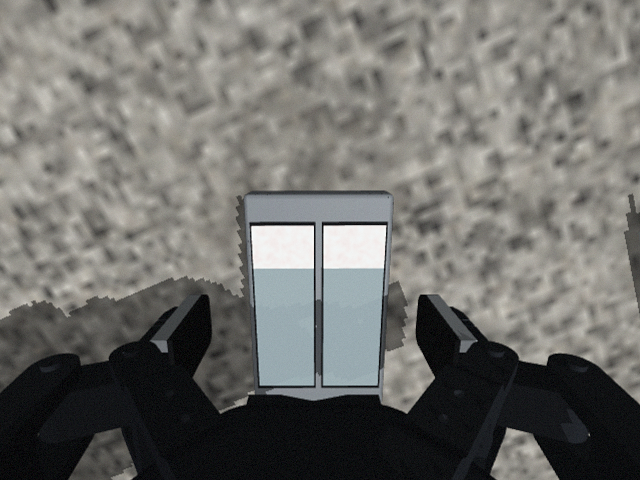

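Converted, 0.005 m / 0.8 = 0.0063, 0.004 m / 0.8 = 0.005.

```bash
python3 -m creep '[0, 0, 0, 0, 0, 0, 0, 0, 0, 0, 0, 0, 0, 0, 0.0025, 0, 0, 0, 0, 0, 0.005, 0, 0, 0, 0, 0, 0.0063, 0, 0, 0]' 0.068; python3 -m creep '[0, 0, 0.0013, 0, 0, 0, 0, 0, 0.0025, 0, 0, 0, 0, 0, 0.0025, 0, 0, 0]'
```

```text
clock: 4.38
tcp_pos: [0.4881, 0.2739, 0.001]
orientation: [-0.0, 0.198, 0.98, -0.0]
wrist_force: [-0.1, -0.3, -0.9]
finger_gap: 0.0678
grip_force: 0.0
clock: 4.75
tcp_pos: [0.4883, 0.274, -0.0009]
orientation: [-0.0, 0.198, 0.98, -0.0]
wrist_force: [-0.0, -0.2, 0.1]
finger_gap: 0.0679
grip_force: 0.0
```

Converted, 0.001 m / 0.8 = 0.0013.

```bash
python3 -m creep '[0, 0, 0.0013, 0, 0, 0, 0, 0, 0.0013, 0, 0, 0, 0, 0, 0.0013, 0, 0, 0, 0, 0, 0.0013, 0, 0, 0, 0, 0, 0.0013, 0, 0, 0]' 0.05 40; python3 -m creep '[0, 0, -0.0125, 0, 0, 0, 0, 0, -0.0375, 0, 0, 0, 0, 0, -0.075, 0, 0, 0, 0, 0, -0.125, 0, 0, 0, 0, 0, -0.1625, 0, 0, 0, 0, 0, -0.1625, 0, 0, 0]'
python3 - <<'E'
from h import *
print(env.get_state()['joint_pos'].round(2))
p=viewer.read_camera("wrist"); save(p,"w3.png")
m=np.array([.6059,-.019]);a=-.033;u=np.array([np.cos(a),np.sin(a)])
ap=m-.083*u; print(ap, toolerr((*ap,.13),np.pi+a))
E
```

```text
clock: 5.38
tcp_pos: [0.4886, 0.2741, -0.0009]
orientation: [0.0, 0.198, 0.98, 0.0]
wrist_force: [-2.0, -0.0, 6.0]
finger_gap: 0.059
grip_force: 41.6
clock: 6.12
tcp_pos: [0.4903, 0.2748, 0.1312]
orientation: [0.002, 0.198, 0.98, 0.002]
wrist_force: [0.2, -0.5, -1.0]
finger_gap: 0.0586
grip_force: 44.1
[ 0.37  0.33 -0.18  1.05 -0.    0.77]
[ 0.52294519 -0.0162615 ] (array([-0.1438, -0.2547, -0.0009]), array([ 0.0013,  0.0021, -0.3648]))
```

View pics/w3.png

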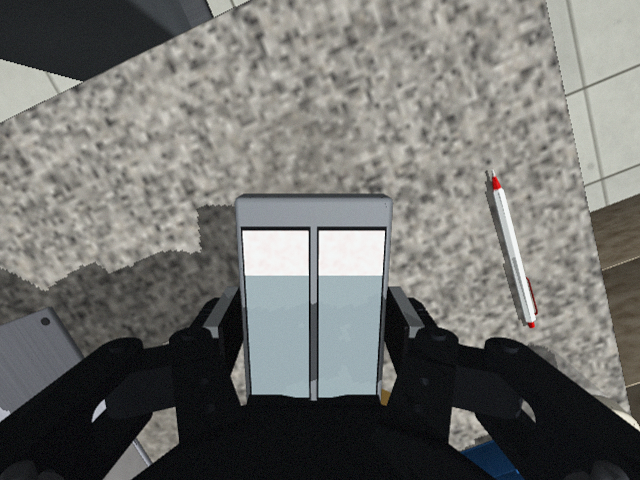

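Converted, -0.255 m / 0.8 = -0.3188, -0.242 m / 0.8 = -0.3025, -0.365 rad / 6.2832 = -0.0581.

```bash
python3 -m creep '[-0.025, -0.045, 0, 0, 0, -0.008, -0.0563, -0.1, 0, 0, 0, -0.0175, -0.0875, -0.155, 0, 0, 0, -0.0286, -0.1188, -0.21, 0, 0, 0, -0.0382, -0.15, -0.265, 0, 0, 0, -0.0477, -0.1713, -0.3025, 0, 0, 0, -0.0549, -0.18, -0.3188, 0, 0, 0, -0.0581, -0.18, -0.3188, 0, 0, 0, -0.0581]'
python3 - <<'E'
from h import *
p=viewer.read_camera("wrist"); save(p,"w4.png"); print("cam",(-p["R"].T@p["t"]).round(3))
m=np.array([.6059,-.019]);a=-.033;u=np.array([np.cos(a),np.sin(a)])
ap=m-.083*u; print(toolerr((*ap,.05),np.pi+a))
for x in nets.outline_of("reader",p)[:1]: print(x["confidence"],x["box"])
q=viewer.read_camera("side")
for pp,n in((p,"w"),(q,"s")):
  for x in nets.outline_of("carrier",pp)[:1]: print(x["confidence"],x["box"],fit([(pp,x["region"].astype(np.float32))],CAR,(.523,-.016,-.033),.13))
q=viewer.read_camera("side")
q=viewer.read_camera("side"); save(q,"s4.png")
E
```

```text
clock: 7.18
tcp_pos: [0.5213, -0.0177, 0.1266]
orientation: [-0.001, 0.018, 1.0, 0.0]
wrist_force: [-0.3, 0.5, -1.5]
finger_gap: 0.0588
grip_force: 44.0
cam [ 0.453 -0.016  0.269]
(array([-0.0019,  0.0007,  0.0768]), array([ 0.0006, -0.0027, -0.0013]))
0.66 [237.3, 153.4, 393.0, 405.5]
0.89 [233.3, 194.1, 395.3, 400.0] (np.float64(0.520677469842787), np.float64(-0.018673537653581585), np.float64(-0.036842359386986254), np.float64(0.19234196841716766))
0.71 [273.4, 203.2, 341.2, 237.7] (np.float64(0.5205494358017431), np.float64(-0.016980132481805167), np.float64(-0.04667144589569716), np.float64(0.5782403349876404))
```

View pics/w4.png

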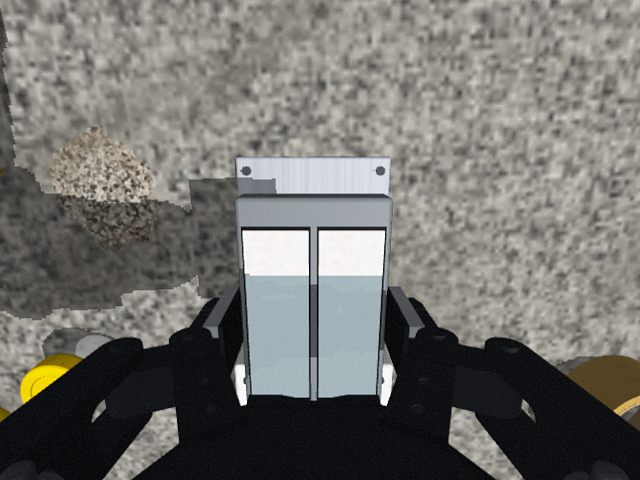

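The plate's near edge shows from (237,157) to (390,157) in front of the carrier's end (237..391,196). It looks well aligned. I'll check that numerically.

Run:
```python
from h import *
p=viewer.read_camera("wrist")
g=cv2.cvtColor(p["image"],cv2.COLOR_RGB2GRAY).astype(float)
b=p["image"][:,:,2].astype(float)-p["image"][:,:,0]
A,B=ray(p,(236.5,156.5),.006),ray(p,(390,156.5),.006)
m=(A+B)/2; d=A-B; print(A,B,np.hypot(*d[:2]),"plate yaw",np.arctan2(-d[0],d[1]) if d[1]>0 else np.arctan2(d[0],-d[1]), "mid",m)
a=-.033; print("model mid",.6059-.145*np.cos(a),-.019-.145*np.sin(a))
C,D=ray(p,(237,197),.1406),ray(p,(391,197),.1406); print(C,D,(C+D)/2)
s=env.get_state(); print(s["tcp_pos"],s["orientation"])
```

```text
[ 0.45960161 -0.07143093  0.006     ] [0.46317348 0.04238658 0.006     ] 0.11387354352143284 plate yaw -0.03137215613781351 mid [ 0.46138755 -0.01452218  0.006     ]
model mid 0.4609789453353207 -0.014215868430212626
[ 0.47126225 -0.04362253  0.1406    ] [0.47308257 0.01414649 0.1406    ] [ 0.47217241 -0.01473802  0.1406    ]
[ 0.52228684 -0.01616693  0.12828687] [ 4.04349086e-05  1.58369628e-02  9.99874586e-01 -2.86908487e-05]
```

Converted, 0.117 m / 0.8 = 0.1463, 0.11 m / 0.8 = 0.1375.

```bash
python3 -m creep '[0, 0, 0.0438, 0, 0, 0, 0, 0, 0.0875, 0, 0, 0, 0, 0, 0.1188, 0, 0, 0, 0, 0, 0.1375, 0, 0, 0, 0, 0, 0.1463, 0, 0, 0, 0, 0, 0.1463, 0, 0, 0]'; python3 -m creep '[0, 0, 0.0013, 0, 0, 0, 0, 0, 0.0025, 0, 0, 0, 0, 0, 0.0038, 0, 0, 0, 0, 0, 0.0038, 0, 0, 0]'; python3 -c "
from h import *
print(toolerr((.5229,-.0163,.006),np.pi-.032))"
```

```text
clock: 8.32
tcp_pos: [0.5226, -0.0168, 0.0115]
orientation: [0.0, 0.016, 1.0, -0.0]
wrist_force: [0.7, -0.3, -1.5]
finger_gap: 0.0591
grip_force: 44.0
clock: 8.82
tcp_pos: [0.5223, -0.0169, 0.0084]
orientation: [0.0, 0.016, 1.0, -0.0]
wrist_force: [-2.0, -0.6, -0.8]
finger_gap: 0.0588
grip_force: 44.0
(array([-0.0005,  0.0006,  0.0024]), array([-0.0001,  0.0001, -0.0009]))
```

Converted, 0.002 m / 0.8 = 0.0025, 0.001 m / 0.8 = 0.0013.

```bash
python3 -m creep '[0, 0, 0.0013, 0, 0, 0, 0, 0, 0.0025, 0, 0, 0, 0, 0, 0.0025, 0, 0, 0]'; python3 -m creep '[0, 0, 0.0013, 0, 0, 0, 0, 0, 0.0013, 0, 0, 0]'
```

```text
clock: 9.2
tcp_pos: [0.5222, -0.0169, 0.0061]
orientation: [-0.0, 0.016, 1.0, -0.0]
wrist_force: [-0.4, -0.1, -0.4]
finger_gap: 0.0587
grip_force: 44.0
clock: 9.45
tcp_pos: [0.5223, -0.0169, 0.0052]
orientation: [0.0, 0.016, 1.0, -0.0]
wrist_force: [-1.0, -0.6, -1.8]
finger_gap: 0.059
grip_force: 44.0
```

Converted, 0.001 m / 0.8 = 0.0013, 0.0005 m / 0.8 = 0.0006.

```bash
python3 -m creep '[0, 0, 0.0006, 0, 0, 0, 0, 0, 0.0013, 0, 0, 0, 0, 0, 0.0013, 0, 0, 0]'
```

```text
clock: 9.82
tcp_pos: [0.5224, -0.0169, 0.0051]
orientation: [0.0, 0.016, 1.0, -0.0]
wrist_force: [-2.6, 0.7, 7.2]
finger_gap: 0.0589
grip_force: 45.0
```

On the plate. I'll release it and rise.

Converted, -0.001 m / 0.8 = -0.0013.

```bash
python3 -m creep '[0, 0, -0.0013, 0, 0, 0, 0, 0, -0.0013, 0, 0, 0, 0, 0, -0.0013, 0, 0, 0, 0, 0, -0.0013, 0, 0, 0]' 0.08; python3 -m creep '[0, 0, -0.0125, 0, 0, 0, 0, 0, -0.0375, 0, 0, 0, 0, 0, -0.075, 0, 0, 0, 0.0375, 0, -0.1, 0, 0, 0, 0.1, 0, -0.1, 0, 0, 0, 0.1125, 0, -0.1, 0, 0, 0]' 0
python3 - <<'E'
from h import *
p=viewer.read_camera("top"); save(p,"t5.png")
for x in nets.outline_of("carrier",p)[:2]: print(x["confidence"],x["box"],x["region"].sum(),fit([(p,x["region"].astype(np.float32))],CAR,(.523,-.016,-.033),.006))
p=viewer.read_camera("wrist"); save(p,"w5.png"); print("cam",(-p["R"].T@p["t"]).round(3))
for x in nets.outline_of("carrier",p)[:2]: print(x["confidence"],x["box"],x["region"].sum())
u=np.array([np.cos(-.032),np.sin(-.032)]); print(toolerr((*(np.array([.606,-.0187])-.16*u),.014),np.pi-.032))
E
```

```text
clock: 10.32
tcp_pos: [0.5223, -0.0169, 0.0052]
orientation: [-0.0, 0.016, 1.0, -0.0]
wrist_force: [0.3, -0.1, -0.6]
finger_gap: 0.0799
grip_force: 0.0
clock: 11.08
tcp_pos: [0.4289, -0.0133, 0.0855]
orientation: [-0.001, 0.016, 1.0, 0.0]
wrist_force: [0.7, -1.0, 0.2]
finger_gap: -0.0
grip_force: 0.0
0.7 [315.7, 226.9, 341.9, 254.9] 506 (np.float64(0.5334866539645375), np.float64(-0.01765696981806545), np.float64(-0.01825179100061386), np.float64(1.14130437374115))
cam [ 0.363 -0.012  0.228]
0.9 [266.7, 308.6, 360.5, 401.1] 500
(array([-0.0119,  0.0011,  0.072 ]), array([-0.0005,  0.0025, -0.0009]))
```

View pics/w5.png

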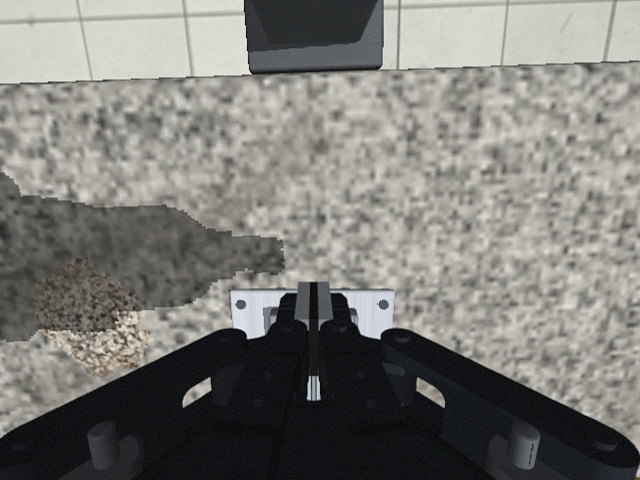

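Converted, 0.072 m / 0.8 = 0.09, -0.006 m / 0.8 = -0.0075.

```bash
python3 -m creep '[-0.0038, 0, 0.0375, 0, 0, 0, -0.0075, 0.0013, 0.0688, 0, 0, 0, -0.0125, 0.0013, 0.0875, 0, 0, 0, -0.0125, 0.0013, 0.09, 0, 0, 0, -0.0125, 0.0013, 0.09, 0, 0, 0]'
python3 - <<'E'
from h import *
p=viewer.read_camera("side"); x=p["image"][180:330,230:450,::-1]; cv2.imwrite("pics/s6.png",cv2.resize(x,None,fx=3.6,fy=3.6,interpolation=cv2.INTER_CUBIC))
for o in nets.outline_of("carrier",p)[:2]: print(o["confidence"],o["box"],fit([(p,o["region"].astype(np.float32))],CAR,(.523,-.016,-.033),.006))
E
```

```text
clock: 11.9
tcp_pos: [0.443, -0.0134, 0.0136]
orientation: [0.0, 0.016, 1.0, -0.0]
wrist_force: [0.3, 0.9, 0.2]
finger_gap: -0.0002
grip_force: 0.0
0.91 [278.8, 256.6, 341.7, 290.5] (np.float64(0.5218312414592036), np.float64(-0.015856724094893745), np.float64(-0.0620395228858441), np.float64(0.08063098788261414))
```

View pics/s6.png

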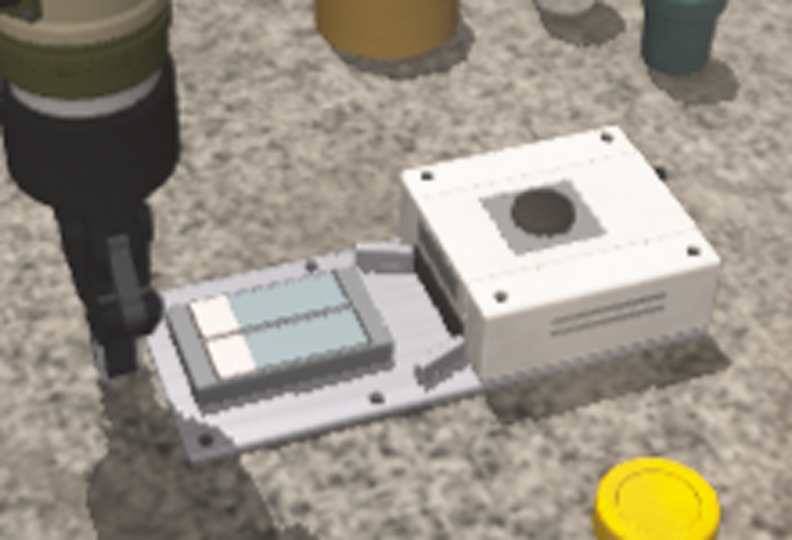

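Carrier lies straight on the apron, with the closed fingers behind it. Now the push begins.

Converted, -0.032 m / 0.8 = -0.04, -0.028 m / 0.8 = -0.035.

```bash
python3 -m creep '[-0.005, 0, 0, 0, 0, 0, -0.01, 0, 0, 0, 0, 0, -0.015, 0, 0, 0, 0, 0, -0.02, 0, 0, 0, 0, 0, -0.025, 0, 0, 0, 0, 0, -0.03, 0, 0, 0, 0, 0, -0.035, 0, 0, 0, 0, 0, -0.04, 0, 0, 0, 0, 0]' - 60; python3 -m creep '[-0.005, 0, 0, 0, 0, 0, -0.01, 0, 0, 0, 0, 0, -0.015, 0, 0, 0, 0, 0, -0.02, 0, 0, 0, 0, 0, -0.025, 0, 0, 0, 0, 0, -0.03, 0, 0, 0, 0, 0, -0.035, 0, 0, 0, 0, 0, -0.0375, 0, 0, 0, 0, 0]'
python3 - <<'E'
from h import *
u=np.array([np.cos(-.032),np.sin(-.032)]);n=np.array([-u[1],u[0]])
d=env.get_state()["tcp_pos"][:2]-np.array([.606,-.0187]); print("s,lat",d@u,d@n)
p=viewer.read_camera("side")
for o in nets.outline_of("carrier",p)[:1]: print(o["confidence"],o["box"],fit([(p,o["region"].astype(np.float32))],CAR,(.56,-.017,-.033),.006))
x=p["image"][180:330,230:450,::-1]; cv2.imwrite("pics/s7.png",cv2.resize(x,None,fx=3.6,fy=3.6,interpolation=cv2.INTER_CUBIC))
E
```

```text
clock: 13.0
tcp_pos: [0.4746, -0.0143, 0.0132]
orientation: [-0.0, 0.016, 1.0, -0.0]
wrist_force: [-1.2, 0.3, -0.8]
finger_gap: -0.0003
grip_force: 0.3
clock: 14.0
tcp_pos: [0.5047, -0.0153, 0.0133]
orientation: [0.0, 0.016, 1.0, -0.0]
wrist_force: [-0.9, -0.1, 0.2]
finger_gap: 0.0001
grip_force: 0.6
s,lat -0.10137002705592496 0.00012068246815623923
0.69 [304.5, 253.1, 356.4, 287.6] (np.float64(0.5644834464210526), np.float64(-0.017884016371056223), np.float64(-0.0487335078460045), np.float64(0.24966880679130554))
```

View pics/s7.png

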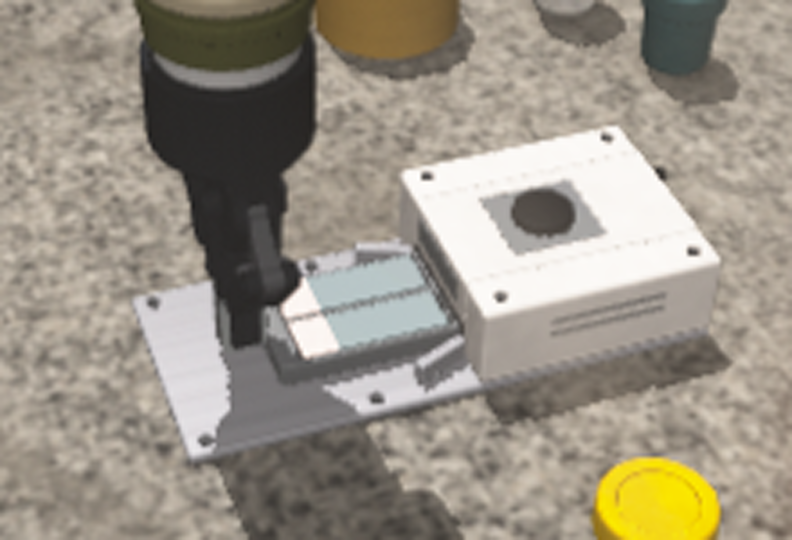

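The carrier is entering the mouth straight, with no jam. Next I go up to just short of the earliest possible contact.

Converted, -0.024 m / 0.8 = -0.03, -0.021 m / 0.8 = -0.0263.

```bash
python3 -m creep '[-0.0038, 0, 0, 0, 0, 0, -0.0075, 0, 0, 0, 0, 0, -0.0113, 0, 0, 0, 0, 0, -0.015, 0, 0, 0, 0, 0, -0.0188, 0, 0, 0, 0, 0, -0.0225, 0, 0, 0, 0, 0, -0.0263, 0, 0, 0, 0, 0, -0.03, 0, 0, 0, 0, 0]'; python3 -m creep '[-0.0013, 0, 0, 0, 0, 0, -0.0025, 0, 0, 0, 0, 0, -0.0038, 0, 0, 0, 0, 0, -0.005, 0, 0, 0, 0, 0, -0.0063, 0, 0, 0, 0, 0]';  python3 -m creep '[-0.0013, 0, 0, 0, 0, 0, -0.0025, 0, 0, 0, 0, 0, -0.0038, 0, 0, 0, 0, 0]'
```

```text
clock: 15.1
tcp_pos: [0.5286, -0.0161, 0.0133]
orientation: [0.0, 0.016, 1.0, -0.0]
wrist_force: [-1.7, 0.2, 0.4]
finger_gap: 0.0002
grip_force: 0.6
clock: 15.72
tcp_pos: [0.5335, -0.0163, 0.0133]
orientation: [0.0, 0.016, 1.0, -0.0]
wrist_force: [-0.8, -0.0, 1.0]
finger_gap: 0.0003
grip_force: 0.6
clock: 16.1
tcp_pos: [0.5364, -0.0164, 0.0133]
orientation: [-0.0, 0.016, 1.0, -0.0]
wrist_force: [-0.5, 0.9, -0.2]
finger_gap: -0.0003
grip_force: 0.6
```

Converted, -0.0025 m / 0.8 = -0.0031, -0.002 m / 0.8 = -0.0025.

```bash
python3 -m creep '[-0.0013, 0, 0, 0, 0, 0, -0.0025, 0, 0, 0, 0, 0, -0.0031, 0, 0, 0, 0, 0]'|grep -E 'tcp|wrist'; python3 -m creep '[-0.0013, 0, 0, 0, 0, 0, -0.0025, 0, 0, 0, 0, 0, -0.0031, 0, 0, 0, 0, 0]'|grep -E 'tcp|wrist'
```

```text
tcp_pos: [0.539, -0.0165, 0.0133]
wrist_force: [-0.1, 0.4, 0.5]
tcp_pos: [0.5415, -0.0165, 0.0133]
wrist_force: [-1.6, -0.1, 0.7]
```

Converted, -0.0015 m / 0.8 = -0.0019, -0.001 m / 0.8 = -0.0013.

```bash
python3 -m creep '[-0.0013, 0, 0, 0, 0, 0, -0.0019, 0, 0, 0, 0, 0]'|grep -E 'tcp|wrist'
```

```text
tcp_pos: [0.5429, -0.0166, 0.0133]
wrist_force: [0.0, -0.7, 1.8]
```

Converted, -0.0025 m / 0.8 = -0.0031, -0.002 m / 0.8 = -0.0025.

```bash
python3 -m creep '[-0.0013, 0, 0, 0, 0, 0, -0.0025, 0, 0, 0, 0, 0, -0.0031, 0, 0, 0, 0, 0]'|grep -E 'tcp|wrist'; python3 -m creep '[-0.0013, 0, 0, 0, 0, 0, -0.0025, 0, 0, 0, 0, 0, -0.0031, 0, 0, 0, 0, 0]'|grep -E 'tcp|wrist'
```

```text
tcp_pos: [0.5455, -0.0167, 0.0133]
wrist_force: [-1.5, -0.8, 1.6]
tcp_pos: [0.548, -0.0168, 0.0133]
wrist_force: [-1.5, 0.3, 0.3]
```

Converted, -0.0025 m / 0.8 = -0.0031, -0.002 m / 0.8 = -0.0025.

```bash
python3 -m creep '[-0.0013, 0, 0, 0, 0, 0, -0.0025, 0, 0, 0, 0, 0, -0.0031, 0, 0, 0, 0, 0]'|grep -E 'tcp|wrist'; python3 -m creep '[-0.0013, 0, 0, 0, 0, 0, -0.0025, 0, 0, 0, 0, 0, -0.0031, 0, 0, 0, 0, 0]'|grep -E 'tcp|wrist'
```

```text
tcp_pos: [0.5505, -0.0168, 0.0133]
wrist_force: [-1.6, -0.1, 1.3]
tcp_pos: [0.553, -0.0169, 0.0133]
wrist_force: [-1.1, -0.1, 1.4]
```

```bash
python3 -m creep '[-0.0013, 0, 0, 0, 0, 0, -0.0025, 0, 0, 0, 0, 0, -0.0031, 0, 0, 0, 0, 0]'|grep -E 'tcp|wrist'; python3 -m creep '[-0.0013, 0, 0, 0, 0, 0, -0.0025, 0, 0, 0, 0, 0, -0.0031, 0, 0, 0, 0, 0]'|grep -E 'tcp|wrist'
```

```text
tcp_pos: [0.5555, -0.017, 0.0133]
wrist_force: [-0.6, 0.5, 0.1]
tcp_pos: [0.558, -0.0171, 0.0133]
wrist_force: [-1.4, 0.6, 0.4]
```

Converted, -0.0025 m / 0.8 = -0.0031, -0.002 m / 0.8 = -0.0025.

```bash
python3 -m creep '[-0.0013, 0, 0, 0, 0, 0, -0.0025, 0, 0, 0, 0, 0, -0.0031, 0, 0, 0, 0, 0]'|grep -E 'tcp|wrist'; python3 -m creep '[-0.0013, 0, 0, 0, 0, 0, -0.0025, 0, 0, 0, 0, 0, -0.0031, 0, 0, 0, 0, 0]'|grep -E 'tcp|wrist'
```

```text
tcp_pos: [0.5605, -0.0171, 0.0133]
wrist_force: [-1.2, 0.6, 1.0]
tcp_pos: [0.563, -0.0172, 0.0133]
wrist_force: [-1.6, 0.4, 1.0]
```

Converted, -0.0025 m / 0.8 = -0.0031, -0.002 m / 0.8 = -0.0025.

```bash
python3 -m creep '[-0.0013, 0, 0, 0, 0, 0, -0.0025, 0, 0, 0, 0, 0, -0.0031, 0, 0, 0, 0, 0]'|grep -E 'tcp|wrist'; python3 -m creep '[-0.0013, 0, 0, 0, 0, 0, -0.0025, 0, 0, 0, 0, 0, -0.0031, 0, 0, 0, 0, 0]'|grep -E 'tcp|wrist'
```

```text
tcp_pos: [0.5636, -0.0172, 0.0131]
wrist_force: [-6.9, -0.1, 5.4]
tcp_pos: [0.5637, -0.0172, 0.0129]
wrist_force: [-12.7, -1.0, 11.8]
```

Contact at TCP x≈0.5635, so the front end is about 68 mm in. The force is building but the block hasn't moved yet, and some of it is a downward component. I'll ease that upward while pressing on in small steps.

Converted, -0.002 m / 0.8 = -0.0025, -0.001 m / 0.8 = -0.0013.

```bash
python3 -m creep '[0, 0, -0.0013, 0, 0, 0, 0, 0, -0.0025, 0, 0, 0]'; python3 -m creep '[-0.0006, 0, 0, 0, 0, 0, -0.0013, 0, 0, 0, 0, 0]'; python3 -c "
from h import *
s=env.get_state();print(s['orientation'],s['ft_torque'],s['joint_pos'])"
```

```text
clock: 21.1
tcp_pos: [0.5636, -0.0171, 0.0137]
orientation: [-0.004, 0.017, 1.0, 0.0]
wrist_force: [-8.2, -1.1, -0.4]
finger_gap: 0.0002
grip_force: 4.0
clock: 21.35
tcp_pos: [0.5639, -0.017, 0.0134]
orientation: [-0.005, 0.017, 1.0, 0.0]
wrist_force: [-9.4, -0.3, -0.2]
finger_gap: -0.0001
grip_force: 4.7
[-4.65326950e-03  1.65124950e-02  9.99852827e-01  9.03912373e-05] [-0.13985336  1.91423308  0.00674351] [-0.17178351  0.45799304 -0.30923515  0.81279071 -0.00126061 -0.13875085]
```

Converted, -0.001 m / 0.8 = -0.0013, -0.0005 m / 0.8 = -0.0006.

```bash
for i in 1; do python3 -m creep '[-0.0006, 0, 0, 0, 0, 0, -0.0013, 0, -0.0003, 0, 0, 0]'|grep -E 'tcp|wrist'; done; python3 -m creep '[-0.0006, 0, 0, 0, 0, 0, -0.0013, 0, -0.0003, 0, 0, 0]'|grep -E 'tcp|wrist';python3 -m creep '[-0.0006, 0, 0, 0, 0, 0, -0.0013, 0, -0.0003, 0, 0, 0]'
```

```text
tcp_pos: [0.5649, -0.0171, 0.0135]
wrist_force: [-9.6, -1.1, -0.6]
tcp_pos: [0.5659, -0.0171, 0.0137]
wrist_force: [-8.7, -0.4, -0.8]
clock: 22.1
tcp_pos: [0.5669, -0.0171, 0.0138]
orientation: [-0.005, 0.017, 1.0, 0.0]
wrist_force: [-8.7, -0.8, -0.2]
finger_gap: -0.0002
grip_force: 4.6
```

The block is giving way 1:1 at about 9 N, pushed back about 3.3 mm so far. 1.7 mm more.

Converted, -0.0017 m / 0.8 = -0.0021, -0.001 m / 0.8 = -0.0013.

```bash
python3 -m creep '[-0.0006, 0, 0, 0, 0, 0, -0.0013, 0, -0.0003, 0, 0, 0, -0.0021, 0, -0.0004, 0, 0, 0, -0.0021, 0, -0.0004, 0, 0, 0]'; python3 -m creep '[0.0038, 0, 0, 0, 0, 0, 0.0075, 0, 0, 0, 0, 0, 0.015, 0, 0, 0, 0, 0, 0.0375, 0, 0, 0, 0, 0, 0.075, 0, 0, 0, 0, 0, 0.1, 0, -0.025, 0, 0, 0, 0.125, 0, -0.075, 0, 0, 0, 0.125, 0, -0.125, 0, 0, 0]'
python3 - <<'E'
from h import *
p=viewer.read_camera("side"); x=p["image"][180:330,230:450,::-1]; cv2.imwrite("pics/s8.png",cv2.resize(x,None,fx=3.6,fy=3.6,interpolation=cv2.INTER_CUBIC))
E
```

```text
clock: 22.6
tcp_pos: [0.5688, -0.0172, 0.0142]
orientation: [-0.005, 0.017, 1.0, 0.0]
wrist_force: [-8.1, 0.4, -0.9]
finger_gap: -0.0003
grip_force: 4.5
clock: 23.6
tcp_pos: [0.472, -0.014, 0.1173]
orientation: [-0.0, 0.016, 1.0, 0.0]
wrist_force: [0.8, -0.4, -0.0]
finger_gap: 0.0001
grip_force: 0.0
```

View pics/s8.png

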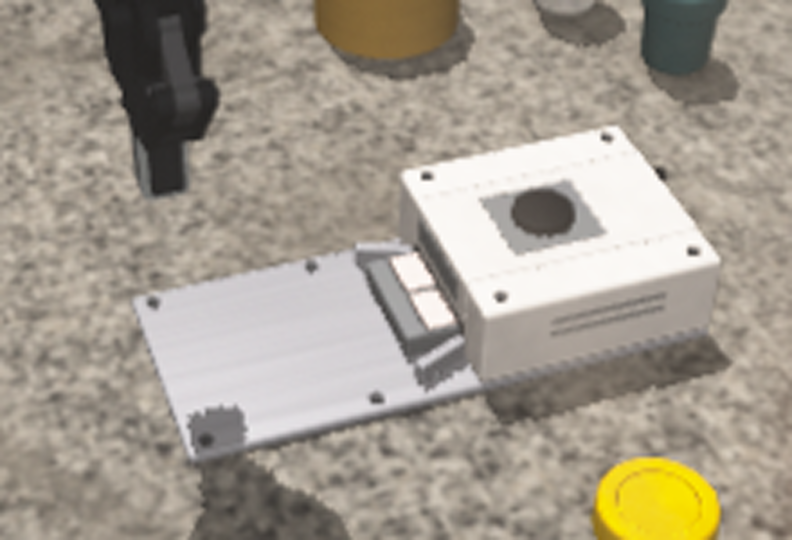

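The carrier sits straight in the tunnel, its near end at crop pixels ~(395,310), about 25 mm outside the mouth. The arm is clear of everything, so I'm handing in.

```bash
python3 -c "
from workcell import env
print(env.hand_in())"
```

```text
the job is handed in; nothing more can be done
None
```

The carrier was laid on the apron, released, and pushed straight into the tunnel until it pressed the contact block back about 5 mm (estimated from the arm's travel after contact, as the block can't be seen); the arm then drew back clear and I handed the job in at about 24 s of the 56 s, with no verdict returned.

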